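# Push the hinge pin into a small instrument case

### The arm

A 6-joint arm with a two-finger parallel gripper is mounted at the origin on the work surface. World frame = base frame: x ahead of the robot, y to its left, z up, the work surface at z = 0. Lengths are in mm, angles in rad, forces in N, time in s.
With the tool pointing down it reaches from about 275 to 750 mm from the base axis. Payload 10.2 kg.
Tool frame: the origin (TCP) lies midway between the tips of the shut fingers; the grasp point (between the pads) lies grasp_offset behind it (grasp_offset is the distance from the TCP to the grasp point, in mm); x points along the fingers, z is the direction in which the jaws open and shut, and the axes are right-handed (so a half turn about x gives the same grasp; the last joint's range is limited). The gripper opens to 85 mm and grips with 20 to 120 N. Pads are 22 mm wide; open, the fingers measure 114 mm over their backs; the gripper's body (76 mm by 85 mm) begins 54 mm behind the grasp point. The pads swing forward as they close: fully open they stand 13 mm farther back than shut.
Start: joints at [-1.345, 0.313, 1.498, -0, 1.331, -0.223], TCP at [227.778, -473.02, 231.294] pointing down, gripper open.
Joint ranges: [-2.94, 2.94], [-0.97, 2.17], [0.19, 2.56], [-1.23, 4.37], [0.02, 3.11], [-2.88, 2.88]. Speed limits (rad/s): [2.39, 2.39, 3.01, 3.14, 3.14, 3.14].

### API

Orientations are given as a unit quaternion [w, x, y, z].
In Python, from rig import sense, capture, calibration, finish_job, grasp_offset gives the robot as it stands.
- The arm moves only by the shell command python3 -m jog 'ROWS' [FORCE]. ROWS is JSON, a list of rows, each an object with "linear": the shift along the tool's x, y, z scaled (see below), a list of three; "rotation": the turn, a rotation vector about the tool's x, y, z scaled (see below), a list of three; "grip": the finger opening in mm, from 0 to 85.4. A call has 1 to 20 rows; each row is the pose to reach, as a shift and turn from the pose measured when the call began, along the tool's axes at that moment; what a row does not reach only later rows make up. The controller multiplies each number of a shift by 0.3 m and each number of a turn by 0.5 rad. A row lasts 1/12 s, in which the tool goes at most 41.7 mm and 7.16 degrees, less where a joint would pass 70% of its speed; a pose out of reach is approached as far as the arm can. A call with a number of a shift or a turn outside -1 to 1 is refused whole. A call with a gripper value outside its range is refused whole. The fingers move at their own pace and stop on an object; FORCE is the grip in N (left out, the last holds). Time passes only in rows, so rows that repeat a pose let the fingers close. It gives the time, the measured TCP pose, the force and the opening at its end, in the units of the state.
- sense(): the state, without advancing time (a new reading comes with each control period).
- capture(name): name is "scene" or "top"; returns (picture, depth): 420x560x3 uint8, red, green, blue; 420x560 float32, mm along the optical axis (not along the pixel's ray), 0 where there is no reading.
- calibration(name): a dict with "intrinsics" (3x3 intrinsics, pixels), "world_from_camera" (4x4, takes a point from camera to world coordinates). Camera axes: x right, y up, looking along -z (the intrinsics and any distortion apply to the point x, -y, -z); pixel columns grow to the right and rows downward; lengths in mm; the calibration is good to about 2 mm. A picture is of the moment at which its call begins. calibration takes no time and is no camera call.
- finish_job(): hands the job in, once; it reports no verdict.
The state is a dict: "time_s": time; "joints": joint angles; "dq": joint speeds; "tau": joint torques, N m; "eef_pos": TCP position; "ee_rot": TCP orientation; "force": force on the tool from outside, world axes, zero at the start; "wrist_torque": the same for the moment, N m; "grip_width": opening from 0.0 (shut) to 1.0 (fully open).
Only numpy, scipy, OpenCV 4.12 (cv2) and the standard library are available. Lean on these libraries where they do the work, as an engineer would, in place of code of your own. Each camera call takes 0.05 s, during which the arm holds its last target.

### The job

The two halves of a small plastic case stand opened out on an assembly bed. Slide the carriage with the cover half up by its post until its knuckle is in line under the knuckle of the fixed half, then take the long hinge pin (with the tall plain grip) from the wooden rack and push it gently down through both knuckles until its collar sits flush on the upper one. The knuckles crack if forced, so feel for the hole rather than pressing blindly; leave the other two pins and the screwdriver alone and let go of the pin at the end.

Things in the scene. Friction and masses are not known exactly. Their poses are not given: they have to be found in the camera images.
- bed: Fixed aluminium assembly bed 100 mm (its x) by 400 mm (its y, -260 to +140), with side strips 18 mm high. Origin on the table (z = 0) under the nominal hinge line; y runs along the bed, z up. Fixed case half on the +y side, cover half on its carriage on the -y side: grey trays 92 mm wide, 20 thick, standing on edge to z = 85; only the post and the upper knuckle stand higher.
- nominal_hinge (a point): Point of the bed at its x = y = 0, z = 95 mm: the nominal middle of the upper knuckle's flat top; z up, y along the bed. The true hinge line is at x = 0 but, with fixed half, carriage and post all alike, shifted along the bed's y by anything from -20 to +20 mm. This firmly clamped shift is NOT measured: find it by feel (or by sight).
- knuckles (a point): Point of the bed at x = y = 0, z = 59 mm: nominal middle of the lower knuckle when in line. Upper knuckle: upright plastic barrel 24 mm across, through bore 11.6, z = 73 to 95. Lower one, on the cover half: same, z = 48 to 70. A spring ball in it rubs on the pin: the last 30 mm need a push of about 3 to 15 N. Pushing the pin with over about 35 N breaks them.
- nominal_post (a point): Point of the bed at x = 0, y = -155, z = 112 mm, in the bed's axes: where the carriage post would be with joint cover at 0 and no shift. The post, on the carriage at the end of the cover half, is an upright steel rod 16 mm in diameter, top at z = 125 mm. It stands at bed y = -155 mm - joint value + the unmeasured shift. Pinch it from above or push it towards the bed's +y.
- cover (a joint): Travel of the carriage with the cover half along the bed (m): 0 = knuckles in line, positive = away, towards the bed's -y; starts 0.025 to 0.055. Slides with about 3 N of friction and stays where it is left. Its stop is at -0.0015, 1.5 mm past the line; the pin's tapered nose draws it back. Within 3 mm of 0 is in line.
- pin_grip (a point): Centre of the steel hinge pin's grip, a plain upright cylinder 14 mm in diameter, 38 tall (19 above and below); z up along the pin. Under it a collar 20 mm across, 4 thick, underside 23 mm below this point; then the shank, 10 mm across, 60 long, the last 3 mm tapering to a 7 mm nose 83 mm below this point. About 60 g. Hangs loosely in a hole of the rack, collar on its top.
- rack: Fixed wooden rack block, 56 mm (x) by 150 mm (y), 75 mm high, origin at the centre of its underside. Three holes 45 mm apart in a row along its y, the middle one at its centre, each with a pin; which pin is in which hole varies. The hinge pin is the tallest (42 mm over the rack).
- stud: Loose mushroom-headed pin in the rack (head 28 mm diameter, 12 mm high; origin on the rack's top, under the head); leave alone.
- bolt: Loose button-headed pin in the rack (22 mm high over the rack; origin on the rack's top, under its collar); leave alone.
- driver: Loose screwdriver with a black handle, lying on the table beyond the bed's -y end; origin under its middle; leave alone.
- pin: The hinge pin as a whole; origin on its axis at the underside of the collar, z up along the pin (see point pin_grip for its shape and grasp point).

How it is judged (in metres and radians):
On the way, in this order (a step that is already met when the one before it is completed fails the run):
1. the carriage is slid up so that the cover half's knuckle is in line (within 3 mm) (value of joint cover below 0.003 m), for 0.2 s.
2. the pin is lowered into place at the hinge line (z of pin_grip in the frame of bed below 0.17 m and x of pin_grip in the frame of bed between -0.006 and 0.006 m and y of pin_grip in the frame of bed between -0.022 and 0.022 m), for 0.1 s.
At the end, for the whole second after the job is handed in: The hinge pin stands upright (0.1 rad) and released in both knuckles, its collar within 2 mm of the upper knuckle's top (grip centre 115 to 120 mm over the table, within 4 mm of the hinge line across the bed, 22 mm of the bed's line along it), the carriage within 3 mm of in line (z of pin_grip in the frame of bed between 0.115 and 0.12 m and x of pin_grip in the frame of bed between -0.004 and 0.004 m and y of pin_grip in the frame of bed between -0.022 and 0.022 m and angle between pin_grip's own z axis and vertical below 0.1 rad and value of joint cover between -0.003 and 0.003 m); the robot touches nothing.
It fails at once if the pin is forced: over 50 N of contact on the knuckles, case or bed (a push of about 35 N plus the side load of the spring ball) (contact force between pin and bed above 50 N).
It fails at once if one of the other pins is moved by more than 15 mm (distance of any of stud, bolt from where it was at the start of the episode above 0.015 m).
It fails at once if the screwdriver is moved by more than 30 mm (distance of driver from where it was at the start of the episode above 0.03 m).
It also fails if it takes over 51 s, if anything falls off the work surface, if the arm or the gripper's body presses on something with over 40 N, if the wrist force passes 120 N, or if a joint passes its speed limit or range.

## Working session

There is one attempt and no reset: what is moved stays moved. The work goes in short steps, Python scripts to look and compute and a shell command to move; the robot and the scene stay as the last step left them, time stands still between calls to the robot, and variables do not carry over. Pictures are saved under pics/ and viewed, and the job is handed in when it is done.

```bash
ls; mkdir -p pics; cat > h.py <<'E'
import numpy as np, cv2
from rig import sense, capture, calibration, finish_job, grasp_offset
def cap(n,f):
    p,d=capture(n); cv2.imwrite('pics/'+f+'.png',p[:,:,::-1]); np.savez('pics/'+f+'.npz',p=p,d=d); return p,d
def ray(n,u,v):
    c=calibration(n);K=np.array(c['intrinsics']);T=np.array(c['world_from_camera'])
    r=np.linalg.inv(K)@[u,v,1]; r=np.array([r[0],-r[1],-r[2]])
    return T[:3,3],T[:3,:3]@r
def plane(n,u,v,z):
    o,r=ray(n,u,v); return o+r*(z-o[2])/r[2]
def pts(n,d):
    c=calibration(n);K=np.array(c['intrinsics']);T=np.array(c['world_from_camera'])
    v,u=np.mgrid[:d.shape[0],:d.shape[1]]
    x=(u-K[0,2])/K[0,0]*d;y=(v-K[1,2])/K[1,1]*d
    P=np.stack([x,-y,-d],-1)@T[:3,:3].T+T[:3,3]; P[d==0]=np.nan; return P
E
python3 - <<'E'
from h import *
cap('scene','s0');cap('top','t0')
print(sense());print(grasp_offset() if callable(grasp_offset) else grasp_offset)
for n in('scene','top'):print(calibration(n))
E
```

```text
pics
{'time_s': 0.1, 'joints': array([-1.34536355e+00,  3.13395879e-01,  1.49830221e+00, -1.17828050e-05,
        1.33101354e+00, -2.23377081e-01]), 'dq': array([-1.60331806e-03, -1.16766953e-03, -1.66325883e-03,  1.34423993e-05,
        7.37999866e-04, -1.38279516e-03]), 'tau': array([ 2.46304429e-03, -4.12893641e+01, -2.60144234e+01, -2.52675909e-04,
        2.98333849e-03, -1.15826299e-05]), 'eef_pos': array([ 227.74281879, -472.79611582,  230.81354252]), 'ee_rot': array([ 0.59844402,  0.37647592,  0.5990098 , -0.37592273]), 'force': array([-0.13223409,  0.5279893 ,  0.00637991]), 'wrist_torque': array([-0.03313129,  0.00309308, -0.04347337]), 'grip_width': 0.999994779703643}
18.700000000000003
{'intrinsics': array([[523.08075442,   0.        , 274.60096863],
       [  0.        , 523.08075442, 205.16696062],
       [  0.        ,   0.        ,   1.        ]]), 'world_from_camera': array([[-8.28405447e-01, -4.80018151e-01,  2.88664147e-01,
         8.43828189e+02],
       [ 5.59984218e-01, -7.21455564e-01,  4.07332230e-01,
         4.79127141e+02],
       [ 1.27314906e-02,  4.99083604e-01,  8.66460308e-01,
         1.04330154e+03],
       [ 0.00000000e+00,  0.00000000e+00,  0.00000000e+00,
         1.00000000e+00]])}
{'intrinsics': array([[394.57041959,   0.        , 276.28827772],
       [  0.        , 394.57041959, 211.80298972],
       [  0.        ,   0.        ,   1.        ]]), 'world_from_camera': array([[-2.91646539e-02,  9.82465156e-01, -1.84151132e-01,
         3.86643520e+02],
       [-9.99376693e-01, -2.49937257e-02,  2.49306680e-02,
         1.92372127e+01],
       [ 1.98908897e-02,  1.84763443e-01,  9.82581713e-01,
         9.09902291e+02],
       [ 0.00000000e+00,  0.00000000e+00,  0.00000000e+00,
         1.00000000e+00]])}
```

View pics/s0.png

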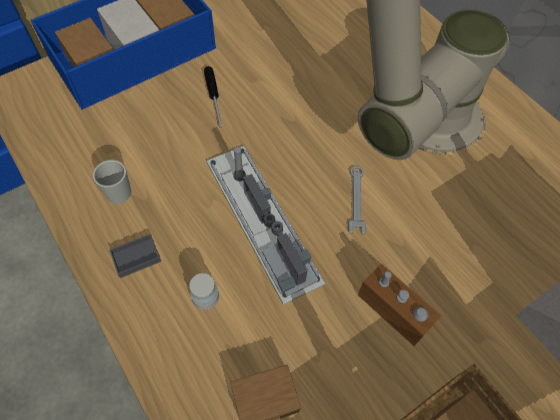

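View pics/t0.png

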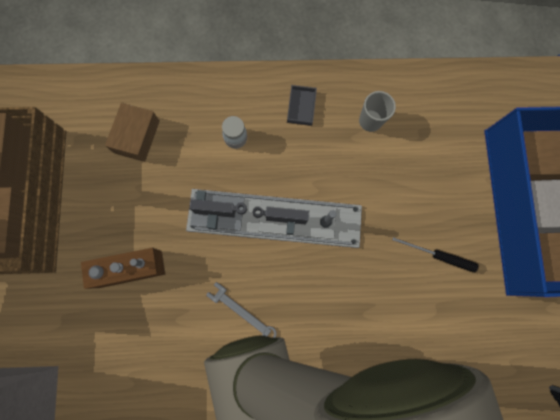

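The bed runs from about (190,210) to (360,225) in the top view: fixed half on the left, post near (326,222). The rack is at about (120,268). I'll enlarge these areas.

```bash
python3 - <<'E'
import cv2
t=cv2.imread('pics/t0.png');s=cv2.imread('pics/s0.png')
a=cv2.resize(t[180:255,180:370],None,fx=4,fy=4,interpolation=cv2.INTER_CUBIC)
cv2.imwrite('pics/c1.png',a)
b=cv2.resize(t[240:295,75:170],None,fx=6,fy=6,interpolation=cv2.INTER_CUBIC);cv2.imwrite('pics/c2.png',b)
c=cv2.resize(s[140:305,200:330],None,fx=3.6,fy=3.6,interpolation=cv2.INTER_CUBIC);cv2.imwrite('pics/c3.png',c)
c=cv2.resize(s[255:350,350:445],None,fx=6,fy=6,interpolation=cv2.INTER_CUBIC);cv2.imwrite('pics/c4.png',c)
E
```

```text
(no output)
```

View pics/c1.png

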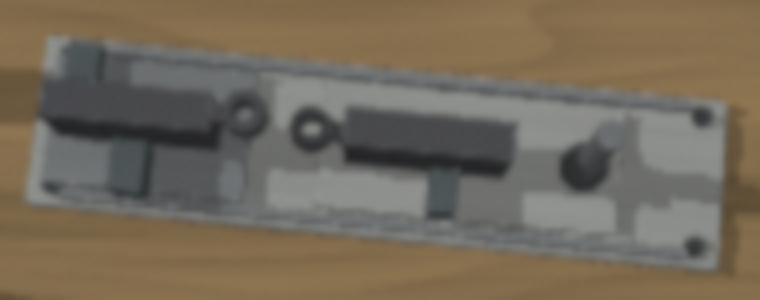

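View pics/c2.png

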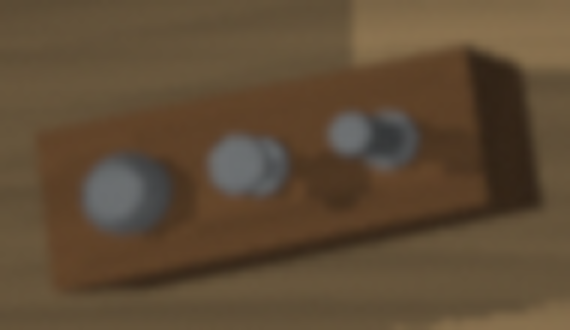

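View pics/c3.png

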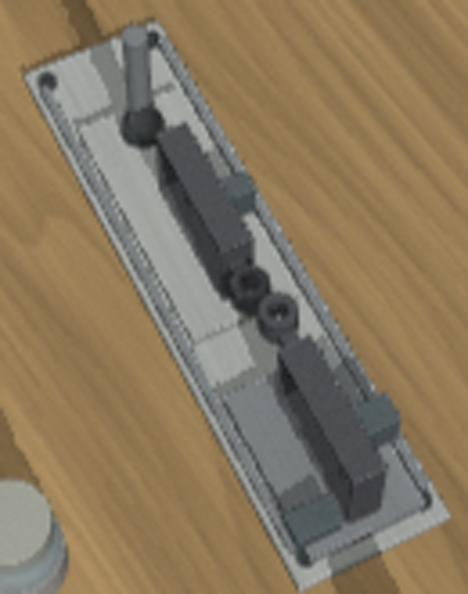

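View pics/c4.png

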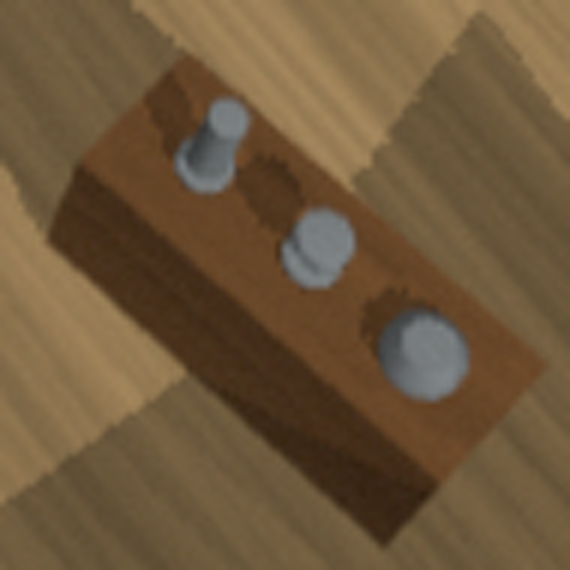

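```bash
python3 - <<'E'
from h import *
def tri(a,b):
    o1,r1=ray('top',*a);o2,r2=ray('scene',*b)
    A=np.stack([r1,-r2],1);s=np.linalg.lstsq(A,o2-o1,rcond=None)[0]
    return (o1+r1*s[0]+o2+r2*s[1])/2, np.linalg.norm(o1+r1*s[0]-o2-r2*s[1])
it={'pin':((132.6,261.9),(388,274.5),117),'knuc':((240.9,208.4),(277.1,226.8),95),'lower':((257.9,212.),(269.2,219.3),70),'post':((332.1,213.4),(237.2,149.4),125),
'bolt':((114.2,266.9),(403.5,295),97),'stud':((96,272),(421,313),87)}
for k,(a,b,z) in it.items():
    print(k,*[np.round(x,1) for x in (*tri(a,b),plane('top',*a,z),plane('scene',*b,z))])
# bed outline: depth-based
for n,f in(('top','t0'),('scene','s0')):
    z=np.load(f'pics/{f}.npz');P=pts(n,z['d'])
    for k,it2 in it.items():
        u,v=np.round(it2[0 if n=='top' else 1]).astype(int)
        print(n,k,np.round(np.nanmedian(P[v-1:v+2,u-1:u+2].reshape(-1,3),0),1))
# corners of the bed in top via c1: (48,37),(727,103),(718,268),(26,203)
for c in((48,37),(727,103),(718,268),(26,203)):
    print(np.round(plane('top',180+c[0]/4-.4,180+c[1]/4-.4,18),1),np.round(plane('top',180+c[0]/4-.4,180+c[1]/4-.4,0),1))
E
```

```text
pin [440.8 288.5 115.1] 2.2 [441.4 287.  117. ] [440.7 289.5 117. ]
knuc [549.8  73.9  85.6] 1.5 [548.5  72.7  95. ] [552.2  78.4  95. ]
lower [545.9  38.6  59.9] 1.8 [544.6  37.7  70. ] [548.4  43.8  70. ]
post [ 527.3 -113.5  123.9] 1.3 [ 527.6 -113.8  125. ] [ 527.3 -112.2  125. ]
bolt [433.4 332.8  92.4] 1.8 [433.8 330.4  97. ] [434.6 334.1  97. ]
stud [424.1 376.   77.9] 4.0 [425.  370.6  87. ] [426.4 378.3  87. ]
top pin [441.1 285.9 117.3]
top knuc [564.5  77.5  19.8]
top lower [555.9  38.8  10.2]
top post [ 528.6 -113.8  124.1]
top bolt [433.6 331.   95.9]
top stud [425.1 370.5  85.4]
scene pin [440.  288.6 118.4]
scene knuc [546.2  71.4  79.7]
scene lower [544.2  36.9  54.7]
scene post [ 527.1 -113.9  125. ]
scene bolt [434.2 334.7  98.3]
scene stud [427.6 378.5  88.3]
[612.9 191.1  18. ] [617.4 194.6   0. ]
[ 564. -201.   18.] [ 567.6 -205.4    0. ]
[ 468.6 -189.2   18. ] [ 470.2 -193.4    0. ]
[516.2 202.6  18. ] [518.8 206.3   0. ]
```

```bash
python3 - <<'E'
from h import *
ax=np.array([.122,.9925]);ax/=np.linalg.norm(ax);o=np.array([547.7,60.4]);xx=np.array([ax[1],-ax[0]])
for n,f in(('top','t0'),('scene','s0')):
    z=np.load(f'pics/{f}.npz');P=pts(n,z['d']).reshape(-1,3)
    q=(P[:,:2]-o); bx=q@xx;by=q@ax
    for nm,lo,hi,yl,yh,r in(('upper',90,99,-5,45,20),('lower',66,74,-45,12,20),('trayF',80,90,30,150,25),('trayC',80,90,-160,-20,25),('post',119,130,-190,-160,20)):
        m=(P[:,2]>lo)&(P[:,2]<hi)&(abs(bx)<r)&(by>yl)&(by<yh)
        if m.sum()==0: print(n,nm,'none');continue
        print(n,nm,m.sum(),'bx',np.round([bx[m].min(),np.median(bx[m]),bx[m].max()],1),'by',np.round([by[m].min(),(by[m].min()+by[m].max())/2,np.median(by[m]),by[m].max()],1),'z',np.round(np.median(P[m,2]),1))
    if 1:
        m=(P[:,2]>111)&(P[:,2]<122)&(np.hypot(P[:,0]-441,P[:,1]-288)<15);print(n,'pin',m.sum(),P[m].mean(0),P[m].min(0),P[m].max(0))
        m=(P[:,2]>70)&(P[:,2]<79)&(np.hypot(P[:,0]-433,P[:,1]-332)<110)
        r=cv2.minAreaRect(P[m][:,:2].astype(np.float32));print('rack',r)
        m=(P[:,2]>14)&(P[:,2]<22)&(abs(bx)<70)&(by>-280)&(by<160)
        r=cv2.minAreaRect(P[m][:,:2].astype(np.float32));print('bed',r)
E
```

```text
top upper 79 bx [-8.5  1.7 13.3] by [ 1.9 12.8 13.  23.7] z 94.1
top lower 74 bx [-9.4  1.4 13.3] by [-43.5 -27.5 -22.1 -11.4] z 68.9
top trayF 441 bx [-9.4  1.6 13.3] by [ 30.   76.3  76.3 122.6] z 84.4
top trayC 434 bx [-9.3  1.4 12.9] by [-131.   -85.4  -85.3  -39.7] z 84.4
top post 49 bx [-5.5  1.9  8.7] by [-183.5 -176.5 -176.2 -169.4] z 124.8
top pin 42 [441.88020695 285.53221342 115.97350567] [435.35298186 279.20135347 112.06975218] [447.28695688 291.92961353 118.55562995]
rack ((434.33099365234375, 330.71307373046875), (56.38378143310547, 152.3583526611328), 10.003264427185059)
bed ((542.3072509765625, 1.6325836181640625), (379.4183654785156, 95.43399047851562), 83.21337890625)
scene upper 83 bx [-9.2  2.7 13.6] by [ 6.2 17.4 16.9 28.6] z 94.3
scene lower 89 bx [-9.3  2.1 12.8] by [-38.8 -13.7 -21.6  11.4] z 69.4
scene trayF 459 bx [-9.6  1.3 12.4] by [ 30.5  78.8  81.3 127.1] z 85.2
scene trayC 375 bx [-10.    1.   12.1] by [-130.   -83.   -81.4  -36.1] z 84.7
scene post 42 bx [-5.4  2.1  9.3] by [-180.9 -173.  -172.6 -165.1] z 124.1
scene pin 47 [442.79108911 289.67989747 116.50510316] [435.66340494 282.86418762 111.53913497] [448.54157219 296.02896834 121.3785601 ]
rack ((433.61474609375, 333.75897216796875), (59.300926208496094, 149.14463806152344), 10.413206100463867)
bed ((543.7228393554688, 6.8021392822265625), (385.3916320800781, 96.09912872314453), 83.20488739013672)
```

```bash
cat >> h.py <<'E'
from scipy.spatial.transform import Rotation as Ro
def go(pos,jaw,s=None):
    """jaw: yaw deg of jaw axis in world; prints scaled numbers"""
    s=s or sense();q=s['ee_rot'];R=Ro.from_quat([q[1],q[2],q[3],q[0]]).as_matrix()
    p=np.array(s['eef_pos'])
    for k in(0,180):
        a=np.radians(jaw+k);z=np.array([np.cos(a),np.sin(a),0]);x=np.array([0,0,-1.]);T=np.stack([x,np.cross(z,x),z],1)
        rv=Ro.from_matrix(R.T@T).as_rotvec()
        print('opt',k,'rotdeg',round(np.degrees(np.linalg.norm(rv)),1),'lin',np.round(R.T@(np.array(pos)-p)/300,4),'rot',np.round(rv/.5,4),'dist',round(np.linalg.norm(np.array(pos)-p),1))
def st():
    s=sense();print(round(s['time_s'],2),np.round(s['eef_pos'],1),'F',np.round(s['force'],1),'M',np.round(s['wrist_torque'],2),'g',round(s['grip_width']*85.4,1),'q',np.round(s['joints'],2))
    q=s['ee_rot'];R=Ro.from_quat([q[1],q[2],q[3],q[0]]).as_matrix();print('toolx',np.round(R[:,0],3),'jaw',np.round(R[:,2],3))
E
python3 - <<'E'
from h import *
st();go([528.3,-113.2,150],-7)
E
```

```text
0.1 [ 227.7 -472.8  230.8] F [-0.1  0.5  0. ] M [-0.03  0.   -0.04] g 85.4 q [-1.35  0.31  1.5  -0.    1.33 -0.22]
toolx [-0.     0.001 -1.   ] jaw [ 0.434 -0.901 -0.001]
opt 0 rotdeg 57.3 lin [ 0.2704  1.4227 -0.6449] rot [-1.9996e+00 -1.8000e-03 -1.5000e-03] dist 475.6
opt 180 rotdeg 122.7 lin [ 0.2704  1.4227 -0.6449] rot [ 4.2836e+00 -1.8000e-03  2.1000e-03] dist 475.6
```

```bash
python3 -m jog '[{"linear":[0.02,0.12,-0.06],"rotation":[-0.12,0,0],"grip":70},{"linear":[0.04,0.24,-0.11],"rotation":[-0.3,0,0],"grip":70},{"linear":[0.05,0.36,-0.17],"rotation":[-0.5,0,0],"grip":70},{"linear":[0.06,0.48,-0.22],"rotation":[-0.7,0,0],"grip":70},{"linear":[0.07,0.6,-0.28],"rotation":[-0.9,0,0],"grip":70},{"linear":[0.08,0.72,-0.33],"rotation":[-1,0,0],"grip":70},{"linear":[0.1,0.84,-0.38],"rotation":[-1,0,0],"grip":70},{"linear":[0.1,0.96,-0.43],"rotation":[-1,0,0],"grip":70}]' 60; python3 -c "
from h import *
st();go([528.3,-113.2,150],-7)"
```

```text
time_s: 0.77
eef_pos: [431.8, -229.5, 200.0]
ee_rot: [0.672, 0.217, 0.674, -0.216]
force: [0.2, -1.4, 0.7]
grip_width: 0.819
0.77 [ 431.8 -229.5  200. ] F [ 0.2 -1.4  0.7] M [-0.04  0.03 -0.06] g 69.9 q [-0.73  0.26  1.65  0.    1.23 -0.11]
toolx [-0.002  0.002 -1.   ] jaw [ 0.813 -0.583 -0.003]
opt 0 rotdeg 28.6 lin [0.1671 0.5025 0.036 ] rot [-0.9994 -0.0045 -0.0031] dist 159.2
opt 180 rotdeg 151.4 lin [0.1671 0.5025 0.036 ] rot [ 5.2838e+00 -4.2000e-03  6.1000e-03] dist 159.2
```

```bash
python3 -m jog '[{"linear":[0.05,0.12,0.01],"rotation":[-0.24,0,0],"grip":70},{"linear":[0.1,0.24,0.02],"rotation":[-0.48,0,0],"grip":70},{"linear":[0.13,0.36,0.03],"rotation":[-0.72,0,0],"grip":70},{"linear":[0.15,0.46,0.036],"rotation":[-0.95,0,0],"grip":70},{"linear":[0.167,0.5025,0.036],"rotation":[-1,0,0],"grip":70},{"linear":[0.167,0.5025,0.036],"rotation":[-1,0,0],"grip":70},{"linear":[0.167,0.5025,0.036],"rotation":[-1,0,0],"grip":70}]' 60; python3 -c "
from h import *
st();go([528.3,-113.2,95],-7);cap('scene','s1');p,d=cap('top','t1')
a=cv2.imread('pics/s1.png')[100:310,170:350];cv2.imwrite('pics/s1c.png',cv2.resize(a,None,fx=2.8,fy=2.8))"
```

```text
time_s: 1.35
eef_pos: [527.9, -113.3, 149.7]
ee_rot: [0.705, 0.044, 0.707, -0.043]
force: [-0.2, 0.1, -0.4]
grip_width: 0.817
1.35 [ 527.9 -113.3  149.7] F [-0.2  0.1 -0.4] M [-0.03  0.07  0.01] g 69.8 q [-0.43  0.42  1.56  0.    1.16 -0.31]
toolx [-0.003  0.002 -1.   ] jaw [ 0.992 -0.123 -0.003]
opt 0 rotdeg 0.2 lin [ 0.1823 -0.      0.0017] rot [-0.0018 -0.0058 -0.0041] dist 54.7
opt 180 rotdeg 179.9 lin [ 0.1823 -0.      0.0017] rot [ 6.2814 -0.0064  0.0091] dist 54.7
```

View pics/s1c.png

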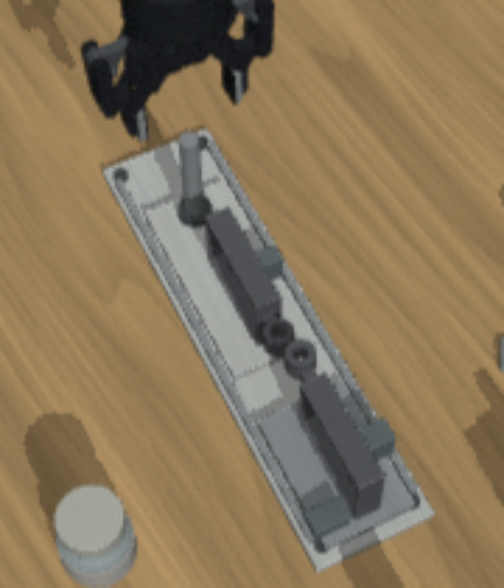

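The gripper hangs above the post (post top at about (190,138) in the crop), fingers on either side of it across the bed. I'll descend and close.

```bash
python3 -m jog '[{"linear":[0.06,0,0],"rotation":[0,0,0],"grip":70},{"linear":[0.12,0,0.002],"rotation":[0,0,0],"grip":70},{"linear":[0.18,0,0.002],"rotation":[0,0,0],"grip":50},{"linear":[0.18,0,0.002],"rotation":[0,0,0],"grip":30},{"linear":[0.18,0,0.002],"rotation":[0,0,0],"grip":8},{"linear":[0.18,0,0.002],"rotation":[0,0,0],"grip":8},{"linear":[0.18,0,0.002],"rotation":[0,0,0],"grip":8},{"linear":[0.18,0,0.002],"rotation":[0,0,0],"grip":8},{"linear":[0.18,0,0.002],"rotation":[0,0,0],"grip":8}]' 60; python3 -c "
from h import *
st();p=sense()['eef_pos'];a=np.array([.122,.9925,0]);go(p+a*34.7,-7)"
```

```text
time_s: 2.2
eef_pos: [527.6, -114.8, 97.9]
ee_rot: [0.705, 0.044, 0.707, -0.044]
force: [-7.1, -0.5, 7.2]
grip_width: 0.17
2.2 [ 527.6 -114.8   97.9] F [-7.1 -0.5  7.2] M [-0.14  1.38  0.05] g 14.5 q [-0.43  0.49  1.62 -0.    1.04 -0.31]
toolx [-0.003  0.001 -1.   ] jaw [ 0.992 -0.124 -0.003]
opt 0 rotdeg 0.2 lin [ 1.000e-04  1.157e-01 -3.000e-04] rot [-0.0051 -0.0054 -0.0013] dist 34.7
opt 180 rotdeg 179.9 lin [ 1.000e-04  1.157e-01 -3.000e-04] rot [ 6.2781e+00 -2.1000e-03  8.5000e-03] dist 34.7
```

```bash
python3 -m jog '[{"linear":[0,0.03,0],"rotation":[0,0,0],"grip":8},{"linear":[0,0.06,0],"rotation":[0,0,0],"grip":8},{"linear":[0,0.08,0],"rotation":[0,0,0],"grip":8},{"linear":[0,0.095,0],"rotation":[0,0,0],"grip":8},{"linear":[0,0.105,0],"rotation":[0,0,0],"grip":8},{"linear":[0,0.11,0],"rotation":[0,0,0],"grip":8},{"linear":[0,0.11,0],"rotation":[0,0,0],"grip":8}]' 60; python3 -c "
from h import *
st()"
```

```text
time_s: 2.78
eef_pos: [531.6, -81.6, 98.1]
ee_rot: [0.705, 0.044, 0.707, -0.043]
force: [-3.1, 1.6, -4.3]
grip_width: 0.166
2.78 [531.6 -81.6  98.1] F [-3.1  1.6 -4.3] M [0.14 0.24 0.07] g 14.2 q [-0.37  0.48  1.62  0.    1.04 -0.25]
toolx [-0.003  0.002 -1.   ] jaw [ 0.992 -0.124 -0.003]
```

Moved 33 mm and no stop yet. I'll creep on in small steps, watching the force along y.

```bash
python3 -m jog '[{"linear":[0,0.0035,0],"rotation":[0,0,0],"grip":8},{"linear":[0,0.0035,0],"rotation":[0,0,0],"grip":8}]' 60;  python3 -m jog '[{"linear":[0,0.0035,0],"rotation":[0,0,0],"grip":8},{"linear":[0,0.0035,0],"rotation":[0,0,0],"grip":8}]' 60; python3 -m jog '[{"linear":[0,0.0035,0],"rotation":[0,0,0],"grip":8},{"linear":[0,0.0035,0],"rotation":[0,0,0],"grip":8}]' 60; python3 -c "
from h import *
st()"
```

```text
time_s: 2.95
eef_pos: [531.7, -80.5, 98.1]
ee_rot: [0.705, 0.045, 0.707, -0.043]
force: [-1.9, -0.4, -5.4]
grip_width: 0.166
time_s: 3.12
eef_pos: [531.8, -79.5, 98.1]
ee_rot: [0.705, 0.045, 0.707, -0.044]
force: [-2.2, -2.0, -5.5]
grip_width: 0.162
time_s: 3.28
eef_pos: [532.0, -78.8, 98.1]
ee_rot: [0.705, 0.044, 0.707, -0.044]
force: [-3.8, -5.5, -6.2]
grip_width: 0.162
3.28 [532.  -78.8  98.1] F [-3.8 -5.5 -6.2] M [-0.78  0.28 -0.01] g 13.8 q [-0.36  0.48  1.62 -0.    1.04 -0.24]
toolx [-0.003  0.001 -1.   ] jaw [ 0.992 -0.124 -0.003]
```

```bash
python3 -m jog '[{"linear":[0,0.005,0],"rotation":[0,0,0],"grip":8},{"linear":[0,0.005,0],"rotation":[0,0,0],"grip":8}]' 60;  python3 -m jog '[{"linear":[0,0.005,0],"rotation":[0,0,0],"grip":8},{"linear":[0,0.005,0],"rotation":[0,0,0],"grip":8}]' 60; python3 -c "
from h import *
st()"
```

```text
time_s: 3.45
eef_pos: [532.0, -78.8, 98.1]
ee_rot: [0.704, 0.043, 0.707, -0.045]
force: [-4.0, -11.0, -7.1]
grip_width: 0.163
time_s: 3.62
eef_pos: [532.0, -78.8, 98.1]
ee_rot: [0.704, 0.042, 0.707, -0.046]
force: [-4.5, -11.8, -6.4]
grip_width: 0.162
3.62 [532.  -78.8  98.1] F [ -4.5 -11.8  -6.4] M [-1.79  0.51  0.09] g 13.9 q [-0.36  0.48  1.62 -0.01  1.04 -0.23]
toolx [-0.004 -0.005 -1.   ] jaw [ 0.992 -0.124 -0.004]
```

The stop is reached after 36.3 mm of travel. I'll back off 1.5 mm to bring it in line, then release and rise.

```bash
python3 -m jog '[{"linear":[0,-0.003,0],"rotation":[0,0,0],"grip":8},{"linear":[0,-0.005,0],"rotation":[0,0,0],"grip":8},{"linear":[0,-0.005,0],"rotation":[0,0,0],"grip":8},{"linear":[0,-0.005,0],"rotation":[0,0,0],"grip":8}]' 60; python3 -c "
from h import *
st()"; python3 -m jog '[{"linear":[0,0,0],"rotation":[0,0,0],"grip":60},{"linear":[0,0,0],"rotation":[0,0,0],"grip":60},{"linear":[0,0,0],"rotation":[0,0,0],"grip":60},{"linear":[-0.04,0,0],"rotation":[0,0,0],"grip":60},{"linear":[-0.15,0,0],"rotation":[0,0,0],"grip":60},{"linear":[-0.27,0,0],"rotation":[0,0,0],"grip":60},{"linear":[-0.33,0,0],"rotation":[0,0,0],"grip":60}]' 60; python3 -c "
from h import *
st();go([442.3,287.6,190],10)"
```

```text
time_s: 3.95
eef_pos: [531.8, -79.8, 98.1]
ee_rot: [0.704, 0.042, 0.707, -0.046]
force: [-0.5, 3.1, -5.6]
grip_width: 0.168
3.95 [531.8 -79.8  98.1] F [-0.5  3.1 -5.6] M [ 0.47 -0.04  0.  ] g 14.4 q [-0.36  0.48  1.62 -0.01  1.04 -0.24]
toolx [-0.004 -0.004 -1.   ] jaw [ 0.992 -0.124 -0.004]
time_s: 4.53
eef_pos: [533.5, -79.9, 201.6]
ee_rot: [0.706, 0.042, 0.705, -0.046]
force: [0.1, -1.1, 0.9]
grip_width: 0.7
4.53 [533.5 -79.9 201.6] F [ 0.1 -1.1  0.9] M [-0.03  0.01 -0.02] g 59.8 q [-0.36  0.37  1.5  -0.01  1.27 -0.24]
toolx [ 0.002 -0.006 -1.   ] jaw [ 0.992 -0.124  0.003]
opt 0 rotdeg 17.1 lin [ 0.0303  1.178  -0.4537] rot [-0.598   0.0031  0.0131] dist 378.8
opt 180 rotdeg 162.9 lin [ 0.0303  1.178  -0.4537] rot [ 5.6851e+00  1.8700e-02 -4.5000e-03] dist 378.8
```

```bash
python3 -m jog '[{"linear":[0,0.12,-0.045],"rotation":[-0.1,0,0],"grip":60},{"linear":[0,0.24,-0.09],"rotation":[-0.2,0,0],"grip":60},{"linear":[0,0.36,-0.14],"rotation":[-0.3,0,0],"grip":60},{"linear":[0,0.48,-0.185],"rotation":[-0.4,0,0],"grip":60},{"linear":[0,0.6,-0.23],"rotation":[-0.5,0,0],"grip":60},{"linear":[0,0.72,-0.28],"rotation":[-0.6,0,0],"grip":60},{"linear":[0,0.84,-0.32],"rotation":[-0.6,0,0],"grip":60},{"linear":[0,0.94,-0.37],"rotation":[-0.6,0,0],"grip":60}]' 60; python3 -c "
from h import *
st();go([442.3,287.6,150],10)"
```

```text
time_s: 5.2
eef_pos: [458.1, 215.9, 200.3]
ee_rot: [0.706, -0.064, 0.703, 0.06]
force: [-0.2, -0.1, -0.2]
grip_width: 0.705
5.2 [458.1 215.9 200.3] F [-0.2 -0.1 -0.2] M [-0.04 -0.07  0.01] g 60.2 q [ 0.21  0.3   1.6  -0.01  1.24  0.04]
toolx [ 0.004 -0.006 -1.   ] jaw [0.985 0.175 0.003]
opt 0 rotdeg 0.4 lin [ 0.1661  0.2458 -0.0105] rot [0.0034 0.0055 0.0131] dist 89.1
opt 180 rotdeg 179.9 lin [ 0.1661  0.2458 -0.0105] rot [-6.2797 -0.0206  0.0087] dist 89.1
```

```bash
python3 -m jog '[{"linear":[0.05,0.11,-0.005],"rotation":[0,0,0],"grip":60},{"linear":[0.1,0.2,-0.0105],"rotation":[0,0,0.01],"grip":60},{"linear":[0.15,0.2458,-0.0105],"rotation":[0,0.005,0.013],"grip":60},{"linear":[0.166,0.2458,-0.0105],"rotation":[0,0.005,0.013],"grip":60},{"linear":[0.166,0.2458,-0.0105],"rotation":[0,0.005,0.013],"grip":60},{"linear":[0.166,0.2458,-0.0105],"rotation":[0,0.005,0.013],"grip":60}]' 60; python3 -c "
from h import *
st();go([442.3,287.6,86],10);cap('scene','s2');p,d=cap('top','t2')
a=cv2.imread('pics/s2.png')[200:350,300:480];b=cv2.imread('pics/t2.png')[200:300,60:180]
cv2.imwrite('pics/s2c.png',np.hstack([cv2.resize(a,(480,400)),cv2.resize(b,(480,400))])[:,:])
a=cv2.imread('pics/s2.png')[140:305,200:330];b=cv2.imread('pics/t2.png')[180:255,180:370]
cv2.imwrite('pics/s2d.png',cv2.resize(a,None,fx=3.6,fy=3.6,interpolation=2));cv2.imwrite('pics/s2e.png',cv2.resize(b,None,fx=4,fy=4,interpolation=2))
ax=np.array([.122,.9925]);ax/=np.linalg.norm(ax);o=np.array([547.7,60.4]);xx=np.array([ax[1],-ax[0]])
for n,f in(('top','t2'),('scene','s2')):
    z=np.load(f'pics/{f}.npz');P=pts(n,z['d']).reshape(-1,3)
    q=(P[:,:2]-o); bx=q@xx;by=q@ax
    for nm,lo,hi,yl,yh,r in(('upper',90,99,-5,45,20),('trayC',80,90,-120,-2,25),('post',119,130,-160,-120,20)):
        m=(P[:,2]>lo)&(P[:,2]<hi)&(abs(bx)<r)&(by>yl)&(by<yh)
        if m.sum()==0: print(n,nm,'none');continue
        print(n,nm,m.sum(),'bx',np.round([bx[m].min(),np.median(bx[m]),bx[m].max()],1),'by',np.round([by[m].min(),(by[m].min()+by[m].max())/2,np.median(by[m]),by[m].max()],1),'z',np.round(np.median(P[m,2]),1))
"
```

```text
time_s: 5.7
eef_pos: [442.9, 287.0, 150.7]
ee_rot: [0.705, -0.062, 0.704, 0.062]
force: [0.3, -0.5, -0.2]
grip_width: 0.703
5.7 [442.9 287.  150.7] F [ 0.3 -0.5 -0.2] M [ 0.01 -0.03  0.01] g 60.0 q [ 0.35  0.4   1.6  -0.    1.14  0.18]
toolx [ 0.001  0.    -1.   ] jaw [0.985 0.175 0.001]
opt 0 rotdeg 0.1 lin [ 0.2157  0.0023 -0.0019] rot [0.0024 0.0025 0.0004] dist 64.7
opt 180 rotdeg 179.9 lin [ 0.2157  0.0023 -0.0019] rot [-6.2808e+00 -6.0000e-04  3.9000e-03] dist 64.7
top upper 76 bx [-8.7  1.7 13.8] by [ 1.7 12.6 13.4 23.4] z 94.3
top trayC 439 bx [-9.3  1.3 12.8] by [-96.3 -50.4 -50.6  -4.5] z 84.5
top post 49 bx [-5.4  1.9  9.3] by [-148.8 -141.5 -140.9 -134.1] z 124.5
scene upper 81 bx [-9.9  2.3 13.3] by [ 4.7 16.3 17.1 28. ] z 94.5
scene trayC 378 bx [-10.4   1.1  12.3] by [-93.4 -47.8 -45.3  -2.2] z 84.9
scene post 42 bx [-4.9  2.4 10.4] by [-144.7 -137.6 -136.4 -130.4] z 124.8
```

View pics/s2c.png

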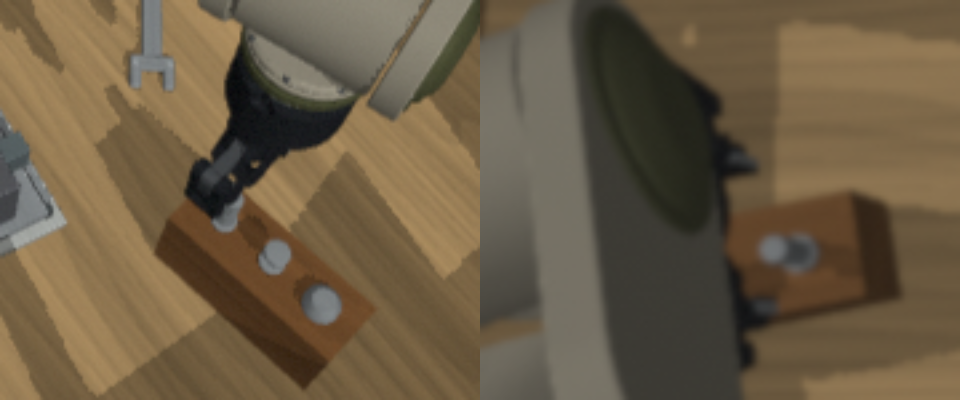

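View pics/s2d.png

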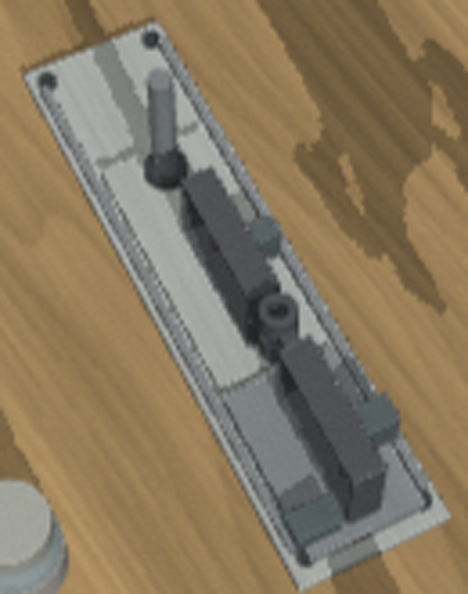

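The carriage is in line: the knuckles overlap at about (280,312) in the crop, and the post is 154 mm from the knuckle. The open fingers straddle the pin at (770,250) in the top half. I'll descend onto it.

```bash
python3 -m jog '[{"linear":[0.07,0.002,-0.002],"rotation":[0,0,0],"grip":60},{"linear":[0.14,0.002,-0.002],"rotation":[0,0,0],"grip":60},{"linear":[0.19,0.002,-0.002],"rotation":[0,0,0],"grip":60},{"linear":[0.212,0.002,-0.002],"rotation":[0,0,0],"grip":45},{"linear":[0.212,0.002,-0.002],"rotation":[0,0,0],"grip":30},{"linear":[0.212,0.002,-0.002],"rotation":[0,0,0],"grip":20},{"linear":[0.212,0.002,-0.002],"rotation":[0,0,0],"grip":5},{"linear":[0.212,0.002,-0.002],"rotation":[0,0,0],"grip":5},{"linear":[0.212,0.002,-0.002],"rotation":[0,0,0],"grip":5},{"linear":[0.212,0.002,-0.002],"rotation":[0,0,0],"grip":5}]' 50; python3 -c "
from h import *
st()"
```

```text
time_s: 6.63
eef_pos: [443.4, 287.5, 88.8]
ee_rot: [0.706, -0.062, 0.703, 0.062]
force: [-0.3, -2.3, 7.0]
grip_width: 0.146
6.63 [443.4 287.5  88.8] F [-0.3 -2.3  7. ] M [-0.3   0.03 -0.03] g 12.5 q [ 0.35  0.48  1.67 -0.    1.    0.18]
toolx [ 0.005  0.001 -1.   ] jaw [0.985 0.174 0.005]
```

```bash
python3 -m jog '[{"linear":[0,0,0],"rotation":[0,0,0],"grip":5},{"linear":[-0.03,0,0],"rotation":[0,0,0],"grip":5},{"linear":[-0.1,0,0],"rotation":[0,0,0],"grip":5},{"linear":[-0.18,0,0],"rotation":[0,0,0],"grip":5},{"linear":[-0.27,0,0],"rotation":[0,0,0],"grip":5},{"linear":[-0.35,0,0],"rotation":[0,0,0],"grip":5},{"linear":[-0.37,0,0],"rotation":[0,0,0],"grip":5}]' 60; python3 -c "
from h import *
st();go([551.5,75.1,199],-7);cap('scene','s3');cap('top','t3')
a=cv2.imread('pics/s3.png')[180:350,300:480];b=cv2.imread('pics/t3.png')[200:300,60:180]
cv2.imwrite('pics/s3c.png',np.hstack([cv2.resize(a,(400,378)),cv2.resize(b,(400,378))]))"
```

```text
time_s: 7.22
eef_pos: [444.0, 288.0, 204.3]
ee_rot: [0.708, -0.061, 0.701, 0.063]
force: [-0.5, -0.1, -0.3]
grip_width: 0.142
7.22 [444.  288.  204.3] F [-0.5 -0.1 -0.3] M [-0.    0.02  0.01] g 12.1 q [ 0.35  0.34  1.54 -0.    1.26  0.18]
toolx [ 0.011  0.003 -1.   ] jaw [0.985 0.174 0.011]
opt 0 rotdeg 17.1 lin [ 0.019  -0.7612  0.229 ] rot [ 0.5948  0.0217 -0.0063] dist 238.5
opt 180 rotdeg 163.0 lin [ 0.019  -0.7612  0.229 ] rot [-5.6883  0.009   0.0311] dist 238.5
```

View pics/s3c.png

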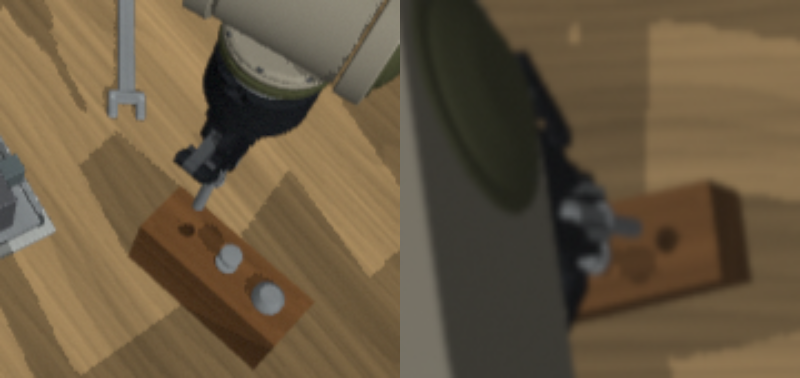

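The pin is in hand and the rack's end hole is empty, with the other two pins unmoved. Next, over to the knuckle.

```bash
python3 -m jog '[{"linear":[0,-0.08,0.024],"rotation":[0.06,0.01,0],"grip":5},{"linear":[0,-0.18,0.055],"rotation":[0.16,0.02,0],"grip":5},{"linear":[0,-0.29,0.088],"rotation":[0.26,0.02,0],"grip":5},{"linear":[0,-0.4,0.12],"rotation":[0.36,0.02,0],"grip":5},{"linear":[0,-0.51,0.154],"rotation":[0.46,0.02,0],"grip":5},{"linear":[0.01,-0.62,0.187],"rotation":[0.56,0.02,-0.006],"grip":5},{"linear":[0.019,-0.71,0.215],"rotation":[0.595,0.0217,-0.006],"grip":5},{"linear":[0.019,-0.755,0.228],"rotation":[0.595,0.0217,-0.006],"grip":5},{"linear":[0.019,-0.7612,0.229],"rotation":[0.595,0.0217,-0.006],"grip":5},{"linear":[0.019,-0.7612,0.229],"rotation":[0.595,0.0217,-0.006],"grip":5},{"linear":[0.019,-0.7612,0.229],"rotation":[0.595,0.0217,-0.006],"grip":5}]' 60; python3 -c "
from h import *
st();go([551.5,75.1,199],-7);cap('scene','s4');cap('top','t4')
a=cv2.imread('pics/s4.png')[160:280,210:340];b=cv2.imread('pics/t4.png')[160:250,190:310]
cv2.imwrite('pics/s4c.png',cv2.resize(a,None,fx=5,fy=5,interpolation=2));cv2.imwrite('pics/t4c.png',cv2.resize(b,None,fx=6,fy=6,interpolation=2))"
```

```text
time_s: 8.23
eef_pos: [550.1, 75.8, 195.3]
ee_rot: [0.704, 0.042, 0.707, -0.043]
force: [-0.4, 0.3, 0.0]
grip_width: 0.144
8.23 [550.1  75.8 195.3] F [-0.4  0.3  0. ] M [-0.02  0.03 -0.01] g 12.3 q [-0.07  0.41  1.46 -0.    1.28  0.05]
toolx [-0.005 -0.001 -1.   ] jaw [ 0.993 -0.121 -0.005]
opt 0 rotdeg 0.3 lin [-0.0123 -0.0018  0.005 ] rot [ 0.0019 -0.0092  0.0027] dist 4.0
opt 180 rotdeg 179.9 lin [-0.0123 -0.0018  0.005 ] rot [-6.2812e+00 -4.3000e-03 -1.4400e-02] dist 4.0
```

View pics/s4c.png

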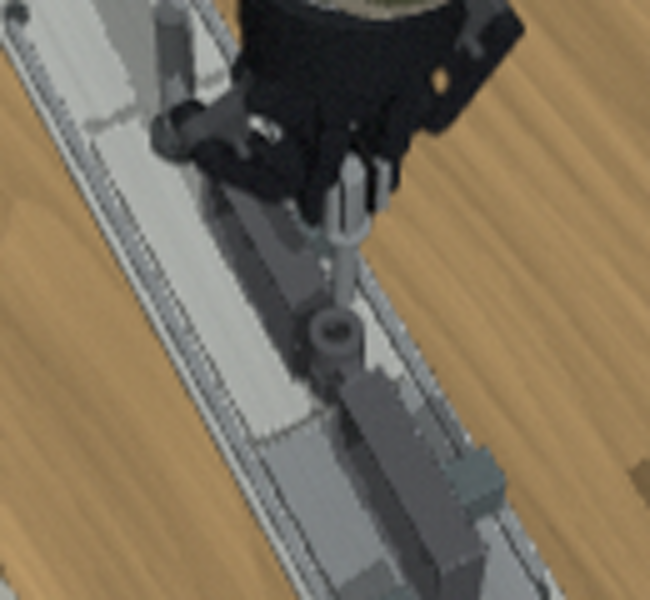

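View pics/t4c.png

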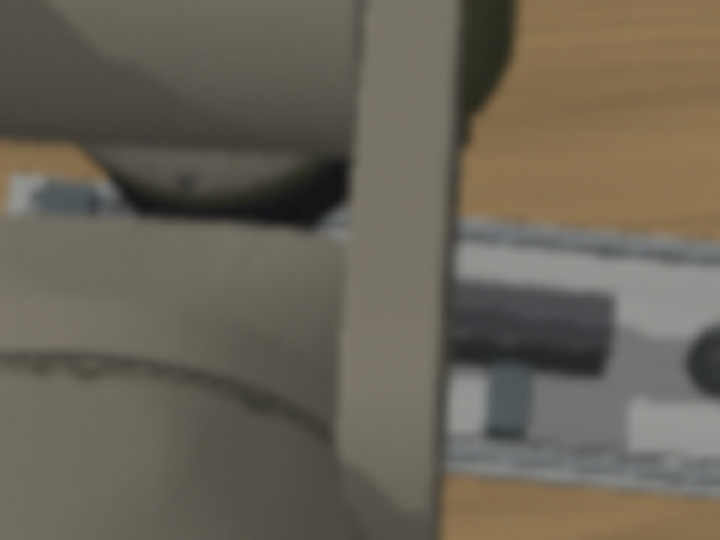

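```bash
python3 - <<'E'
from h import *
c=calibration('scene');K=np.array(c['intrinsics']);T=np.linalg.inv(np.array(c['world_from_camera']))
def proj(p):
    q=T[:3,:3]@p+T[:3,3];q=np.array([q[0],-q[1],-q[2]]);r=K@q;return r[:2]/r[2]
for z in(121.5,140,160,175): print(z,np.round(proj(np.array([550.1,75.8,z])),1))
print('knuckle guess',proj(np.array([551.5,75.1,95])))
z=np.load('pics/s4.npz');g=z['p'].mean(2)
for v in range(205,240): print(v,g[v,266:294].astype(int))
P=pts('scene',z['d'])
for nm,lo,hi in(('shank',124,172),('collar',172,186)):
  m=(P[...,2]>lo)&(P[...,2]<hi)&(abs(P[...,0]-551)<14)&(abs(P[...,1]-77)<14)
  print(nm,m.sum(),np.round(P[m].mean(0),1),np.round(P[m].min(0),1),np.round(P[m].max(0),1))
E
```

```text
121.5 [277.5 219.2]
140 [277.6 214.7]
160 [277.8 209.7]
175 [278.  205.9]
knuckle guess [276.47912702 225.42882553]
205 [ 64  64  64  77  92  78  60  72  66  90 110 112  58 104 109 106 124 134
 114 126 129 128 129 129 127 126 124 119]
206 [ 63  61  58  61  81  89  97  91  80  93 118 121  91 105 116 121 132 126
 121 125 127 128 130 131 129 126 127 124]
207 [ 62  62  61  60  65  77  91  82  74  95 126 133 130 116 131 133 125 114
 119 121 127 129 127 131 132 128 127 128]
208 [ 71  62  61  61  61  77  76  78  77  77 104 119 124 129 127 121 114 119
 120 117 122 127 127 129 130 133 127 129]
209 [ 82  71  61  63  70  76  73  79  78  76  73  91 103 110 106 104 121 122
 119 119 116 121 125 127 128 131 129 128]
210 [ 85  81  73  70  82  89  83  74  77  76  69  87 103 108 107 120 125 122
 120 119 117 119 124 127 126 130 130 131]
211 [ 84  84  85  83  83  82  83  76 100  93  77  88 106 109 107 117 128 116
 123 123 117 119 119 124 127 126 128 132]
212 [ 84  84  84  84  83  84  83  86 130 140  98  93 105 109 106 101 133 112
 124 125 120 118 117 119 125 125 125 130]
213 [ 81  84  83  82  81  82  82
[... 2619 characters left out ...]
 65  64  52  52  47  54  81  88  92  86  87
  83  82  84 108 145 134 109 151 109 124]
236 [162 166 129 129 101  91  56  53  66  57  55  57  58  87  92  84  83  83
  82  81  88  83  90 101 123 126 137  85]
237 [163 163 165 164 143 116  57  53  59  47  46  60  81  86  83  82  80  83
  83  83  83  84  95  90 125 130 133 107]
238 [162 162 163 164 166 132  83  57  61  45  47  56  81  83  84  82  82  85
  85  83  83  83  87  81 126 130 131 138]
239 [166 162 163 167 164 141 117  86  62  45  46  46  74  82  83  82  81  84
  83  83  80  81  82  94 118 127 129 132]
shank 60 [552.3  80.6 149.2] [546.   75.5 124.7] [555.5  83.4 171.3]
collar 17 [550.7  84.5 183.5] [542.2  80.  174.1] [557.4  88.1 185.7]
```

```bash
python3 - <<'E'
from h import *
print(plane('scene',276.9,226.0,95),plane('scene',276.0,225.8,95),plane('scene',276.9,226.0,95)-plane('scene',275.9,226.0,95),plane('scene',276.9,226.0,95)-plane('scene',276.9,225.0,95))
go([551.7,74.8,173],-7)
E
```

```text
[551.52402283  76.66877605  95.        ] [552.79725172  75.26573265  95.        ] [-1.70250923  1.13438117  0.        ] [1.29796813 1.91108189 0.        ]
opt 0 rotdeg 0.3 lin [ 0.0757 -0.0032  0.0059] rot [ 0.0033 -0.0076  0.003 ] dist 22.8
opt 180 rotdeg 179.9 lin [ 0.0757 -0.0032  0.0059] rot [-6.2799e+00 -4.7000e-03 -1.1900e-02] dist 22.8
```

```bash
python3 -m jog '[{"linear":[0.02,-0.002,0.007],"rotation":[0.003,-0.0076,0.003],"grip":5},{"linear":[0.06,-0.002,0.007],"rotation":[0.003,-0.0076,0.003],"grip":5},{"linear":[0.073,-0.002,0.007],"rotation":[0.003,-0.0076,0.003],"grip":5},{"linear":[0.073,-0.002,0.007],"rotation":[0.003,-0.0076,0.003],"grip":5},{"linear":[0.073,-0.002,0.007],"rotation":[0.003,-0.0076,0.003],"grip":5}]' 60; python3 -c "
from h import *
st();go([552,75.1,169],-7);cap('scene','s5')
a=cv2.imread('pics/s5.png')[160:280,210:340]
cv2.imwrite('pics/s5c.png',cv2.resize(a,None,fx=5,fy=5,interpolation=2))"
```

```text
time_s: 8.75
eef_pos: [552.0, 75.5, 173.9]
ee_rot: [0.706, 0.043, 0.706, -0.043]
force: [-1.2, -0.2, 0.1]
grip_width: 0.143
8.75 [552.   75.5 173.9] F [-1.2 -0.2  0.1] M [ 0.02  0.02 -0.  ] g 12.2 q [-0.07  0.43  1.48  0.    1.23  0.05]
toolx [-0.  0. -1.] jaw [ 0.993 -0.121 -0.   ]
opt 0 rotdeg 0.0 lin [ 0.0162 -0.0012  0.0001] rot [ 0.0012 -0.0002 -0.0002] dist 4.9
opt 180 rotdeg 180.0 lin [ 0.0162 -0.0012  0.0001] rot [-6.282e+00  3.000e-04 -4.000e-04] dist 4.9
```

View pics/s5c.png

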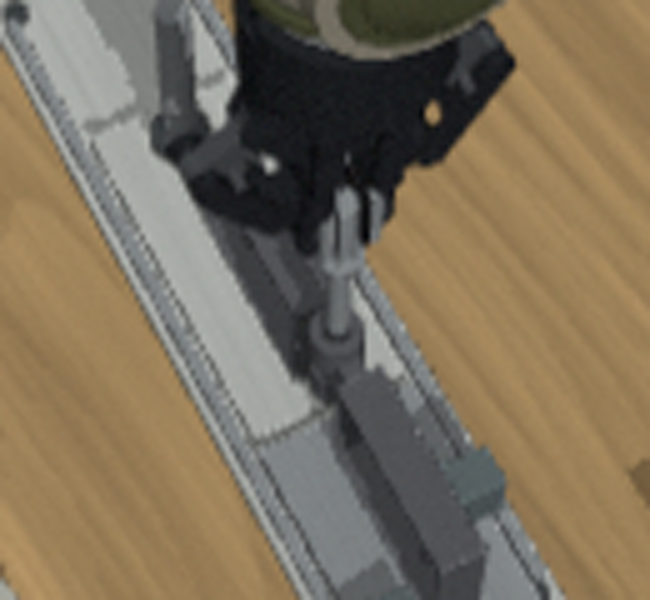

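The nose, at about (337,333) in the crop, is right over the bore. I'll lower it in ~1.5 mm steps, feeling the force.

```bash
python3 -m jog '[{"linear":[0.006,-0.0012,0],"rotation":[0,0,0],"grip":5},{"linear":[0.012,-0.0012,0],"rotation":[0,0,0],"grip":5},{"linear":[0.015,-0.0012,0],"rotation":[0,0,0],"grip":5},{"linear":[0.015,-0.0012,0],"rotation":[0,0,0],"grip":5}]' 60; python3 -m jog '[{"linear":[0.004,0,0],"rotation":[0,0,0],"grip":5},{"linear":[0.004,0,0],"rotation":[0,0,0],"grip":5}]' 60; python3 -m jog '[{"linear":[0.005,0,0],"rotation":[0,0,0],"grip":5},{"linear":[0.005,0,0],"rotation":[0,0,0],"grip":5}]' 60; python3 -c "
from h import *
st()"
```

```text
time_s: 9.13
eef_pos: [552.1, 75.0, 169.5]
ee_rot: [0.706, 0.043, 0.706, -0.043]
force: [-0.0, -0.2, -0.3]
grip_width: 0.14
time_s: 9.3
eef_pos: [552.0, 75.0, 168.1]
ee_rot: [0.706, 0.043, 0.706, -0.043]
force: [0.5, 0.1, -0.9]
grip_width: 0.142
time_s: 9.47
eef_pos: [551.9, 74.9, 166.4]
ee_rot: [0.706, 0.043, 0.706, -0.043]
force: [0.0, -0.8, -0.5]
grip_width: 0.138
9.47 [551.9  74.9 166.4] F [ 0.  -0.8 -0.5] M [-0.01 -0.05  0.02] g 11.8 q [-0.08  0.44  1.49  0.    1.21  0.05]
toolx [-0.  0. -1.] jaw [ 0.993 -0.122 -0.   ]
```

Now the nose should be about 2.4 mm below the knuckle top with no contact, so it is probably in. I'll keep going in small steps.

```bash
for i in 1; do python3 -m jog '[{"linear":[0.006,0,0],"rotation":[0,0,0],"grip":5},{"linear":[0.006,0,0],"rotation":[0,0,0],"grip":5}]' 60; done; python3 -m jog '[{"linear":[0.006,0,0],"rotation":[0,0,0],"grip":5},{"linear":[0.006,0,0],"rotation":[0,0,0],"grip":5}]' 60;  python3 -m jog '[{"linear":[0.006,0,0],"rotation":[0,0,0],"grip":5},{"linear":[0.006,0,0],"rotation":[0,0,0],"grip":5}]' 60; python3 -c "
from h import *
st()"
```

```text
time_s: 9.63
eef_pos: [551.8, 74.9, 164.2]
ee_rot: [0.705, 0.043, 0.706, -0.043]
force: [1.0, -0.4, -0.8]
grip_width: 0.143
time_s: 9.8
eef_pos: [551.6, 74.8, 162.0]
ee_rot: [0.705, 0.043, 0.706, -0.043]
force: [0.3, -0.3, -1.1]
grip_width: 0.142
time_s: 9.97
eef_pos: [551.5, 74.8, 159.8]
ee_rot: [0.705, 0.043, 0.706, -0.043]
force: [-0.3, -1.3, -1.0]
grip_width: 0.14
9.97 [551.5  74.8 159.8] F [-0.3 -1.3 -1. ] M [-0.07  0.02  0.  ] g 11.9 q [-0.08  0.45  1.5  -0.    1.2   0.05]
toolx [-0.002 -0.    -1.   ] jaw [ 0.993 -0.122 -0.002]
```

```bash
python3 -m jog '[{"linear":[0.008,0,0.0015],"rotation":[0,-0.004,0],"grip":5},{"linear":[0.016,0,0.0015],"rotation":[0,-0.004,0],"grip":5},{"linear":[0.024,0,0.0015],"rotation":[0,-0.004,0],"grip":5},{"linear":[0.024,0,0.0015],"rotation":[0,-0.004,0],"grip":5}]' 60; python3 -m jog '[{"linear":[0.006,0,0.0005],"rotation":[0,0,0],"grip":5},{"linear":[0.012,0,0.0005],"rotation":[0,0,0],"grip":5},{"linear":[0.012,0,0.0005],"rotation":[0,0,0],"grip":5}]' 60; python3 -c "
from h import *
st()"
```

```text
time_s: 10.3
eef_pos: [551.7, 74.8, 151.9]
ee_rot: [0.706, 0.043, 0.706, -0.043]
force: [0.0, -0.5, -1.2]
grip_width: 0.146
time_s: 10.55
eef_pos: [551.8, 74.8, 147.9]
ee_rot: [0.705, 0.043, 0.706, -0.043]
force: [-0.9, -1.4, -0.4]
grip_width: 0.14
10.55 [551.8  74.8 147.9] F [-0.9 -1.4 -0.4] M [-0.18  0.13  0.01] g 12.0 q [-0.08  0.46  1.51 -0.    1.17  0.05]
toolx [-0.001 -0.    -1.   ] jaw [ 0.993 -0.122 -0.001]
```

```bash
python3 -m jog '[{"linear":[0.007,0,0],"rotation":[0,0,0],"grip":5},{"linear":[0.007,0,0],"rotation":[0,0,0],"grip":5}]' 60; python3 -m jog '[{"linear":[0.007,0,0],"rotation":[0,0,0],"grip":5},{"linear":[0.007,0,0],"rotation":[0,0,0],"grip":5}]' 60; python3 -m jog '[{"linear":[0.007,0,0],"rotation":[0,0,0],"grip":5},{"linear":[0.007,0,0],"rotation":[0,0,0],"grip":5}]' 60; python3 -m jog '[{"linear":[0.007,0,0],"rotation":[0,0,0],"grip":5},{"linear":[0.007,0,0],"rotation":[0,0,0],"grip":5}]' 60; python3 -c "
from h import *
st()"
```

```text
time_s: 10.72
eef_pos: [551.7, 74.8, 145.4]
ee_rot: [0.705, 0.043, 0.706, -0.043]
force: [-0.9, -0.7, -0.8]
grip_width: 0.139
time_s: 10.88
eef_pos: [551.6, 74.8, 142.9]
ee_rot: [0.705, 0.043, 0.706, -0.043]
force: [-0.4, -0.3, -1.2]
grip_width: 0.144
time_s: 11.05
eef_pos: [551.5, 74.8, 140.4]
ee_rot: [0.705, 0.043, 0.707, -0.043]
force: [-0.7, -0.7, -1.2]
grip_width: 0.141
time_s: 11.22
eef_pos: [551.4, 74.8, 137.9]
ee_rot: [0.705, 0.043, 0.707, -0.043]
force: [0.1, -0.6, -1.1]
grip_width: 0.139
11.22 [551.4  74.8 137.9] F [ 0.1 -0.6 -1.1] M [-0.16 -0.01 -0.  ] g 11.9 q [-0.08  0.47  1.53 -0.    1.15  0.05]
toolx [-0.003  0.    -1.   ] jaw [ 0.993 -0.122 -0.003]
```

Into the lower knuckle with no catch. Now the sprung last 30 mm.

```bash
python3 -m jog '[{"linear":[0.007,0,0.0012],"rotation":[0,-0.005,0],"grip":5},{"linear":[0.007,0,0.0012],"rotation":[0,-0.005,0],"grip":5}]' 60; python3 -m jog '[{"linear":[0.007,0,0],"rotation":[0,0,0],"grip":5},{"linear":[0.007,0,0],"rotation":[0,0,0],"grip":5}]' 60; python3 -m jog '[{"linear":[0.007,0,0],"rotation":[0,0,0],"grip":5},{"linear":[0.007,0,0],"rotation":[0,0,0],"grip":5}]' 60; python3 -m jog '[{"linear":[0.007,0,0],"rotation":[0,0,0],"grip":5},{"linear":[0.007,0,0],"rotation":[0,0,0],"grip":5}]' 60; python3 -c "
from h import *
st()"
```

```text
time_s: 11.38
eef_pos: [551.6, 74.7, 135.4]
ee_rot: [0.706, 0.043, 0.706, -0.043]
force: [-0.5, 0.0, -1.1]
grip_width: 0.143
time_s: 11.55
eef_pos: [551.5, 74.8, 132.8]
ee_rot: [0.705, 0.043, 0.706, -0.043]
force: [0.2, -0.2, -1.1]
grip_width: 0.146
time_s: 11.72
eef_pos: [551.3, 74.8, 130.3]
ee_rot: [0.705, 0.043, 0.706, -0.043]
force: [-0.2, 0.8, -0.6]
grip_width: 0.138
time_s: 11.88
eef_pos: [551.2, 74.8, 127.8]
ee_rot: [0.705, 0.043, 0.707, -0.043]
force: [-0.4, -1.6, -1.4]
grip_width: 0.138
11.88 [551.2  74.8 127.8] F [-0.4 -1.6 -1.4] M [-0.18  0.12  0.01] g 11.8 q [-0.08  0.48  1.54 -0.    1.12  0.05]
toolx [-0.002 -0.    -1.   ] jaw [ 0.993 -0.122 -0.002]
```

No ball friction felt yet. I'll check by sight that the pin really is in the bore.

```bash
python3 -c "
from h import *
cap('scene','s6')
a=cv2.imread('pics/s6.png')[170:270,220:330]
cv2.imwrite('pics/s6c.png',cv2.resize(a,None,fx=6,fy=6,interpolation=2))"
```

```text
(no output)
```

View pics/s6c.png

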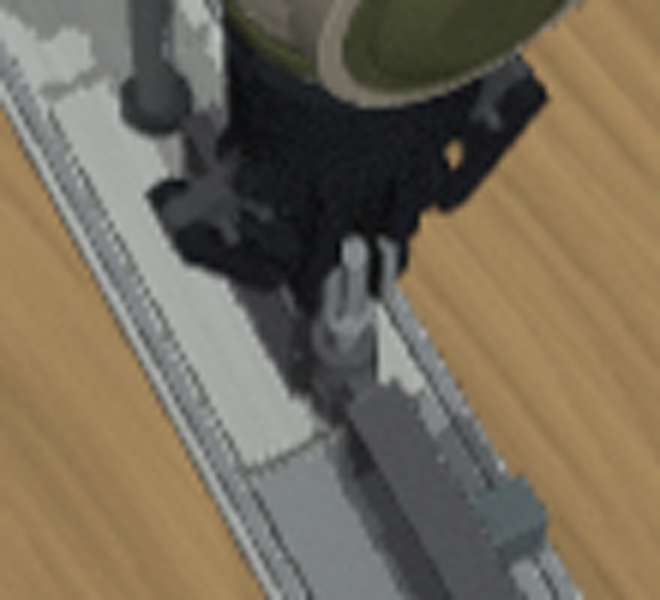

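The collar, at about (347,322), is just above the knuckle ring at (345,340), and the shank is in the bore. I'll continue.

```bash
python3 -m jog '[{"linear":[0.006,0,0.0012],"rotation":[0,-0.005,0],"grip":5},{"linear":[0.006,0,0.0012],"rotation":[0,-0.005,0],"grip":5}]' 60; python3 -m jog '[{"linear":[0.006,0,0],"rotation":[0,0,0],"grip":5},{"linear":[0.006,0,0],"rotation":[0,0,0],"grip":5}]' 60; python3 -m jog '[{"linear":[0.006,0,0],"rotation":[0,0,0],"grip":5},{"linear":[0.006,0,0],"rotation":[0,0,0],"grip":5}]' 60; python3 -c "
from h import *
st()"
```

```text
time_s: 12.1
eef_pos: [551.2, 74.7, 125.8]
ee_rot: [0.706, 0.043, 0.706, -0.043]
force: [-1.3, -1.6, -0.6]
grip_width: 0.14
time_s: 12.27
eef_pos: [551.1, 74.7, 123.7]
ee_rot: [0.706, 0.043, 0.706, -0.043]
force: [-1.2, -1.8, -0.1]
grip_width: 0.143
time_s: 12.43
eef_pos: [551.1, 74.6, 121.6]
ee_rot: [0.705, 0.043, 0.706, -0.043]
force: [-0.7, -2.3, -0.6]
grip_width: 0.139
12.43 [551.1  74.6 121.6] F [-0.7 -2.3 -0.6] M [-0.17  0.29  0.02] g 11.8 q [-0.08  0.49  1.55 -0.    1.11  0.05]
toolx [-0.001 -0.001 -1.   ] jaw [ 0.993 -0.122 -0.001]
```

```bash
python3 -m jog '[{"linear":[0.005,0.0005,0.0005],"rotation":[0,0,0],"grip":5},{"linear":[0.005,0.0005,0.0005],"rotation":[0,0,0],"grip":5}]' 60; python3 -m jog '[{"linear":[0.005,0,0],"rotation":[0,0,0],"grip":5},{"linear":[0.005,0,0],"rotation":[0,0,0],"grip":5}]' 60; python3 -m jog '[{"linear":[0.005,0,0],"rotation":[0,0,0],"grip":5},{"linear":[0.005,0,0],"rotation":[0,0,0],"grip":5}]' 60; python3 -m jog '[{"linear":[0.005,0,0],"rotation":[0,0,0],"grip":5},{"linear":[0.005,0,0],"rotation":[0,0,0],"grip":5}]' 60; python3 -c "
from h import *
st()"
```

```text
time_s: 12.6
eef_pos: [551.2, 74.7, 119.8]
ee_rot: [0.705, 0.043, 0.706, -0.043]
force: [-0.6, -2.1, 1.1]
grip_width: 0.142
time_s: 12.77
eef_pos: [551.1, 74.7, 118.1]
ee_rot: [0.705, 0.043, 0.706, -0.043]
force: [-1.1, -1.6, 1.1]
grip_width: 0.144
time_s: 12.93
eef_pos: [551.1, 74.7, 116.2]
ee_rot: [0.705, 0.043, 0.706, -0.043]
force: [-0.9, -1.4, 0.0]
grip_width: 0.145
time_s: 13.1
eef_pos: [551.1, 74.7, 114.4]
ee_rot: [0.705, 0.043, 0.706, -0.043]
force: [-0.8, -1.6, -0.3]
grip_width: 0.136
13.1 [551.1  74.7 114.4] F [-0.8 -1.6 -0.3] M [-0.2   0.3   0.02] g 11.6 q [-0.08  0.5   1.55 -0.    1.09  0.05]
toolx [-0.002 -0.001 -1.   ] jaw [ 0.993 -0.122 -0.001]
```

```bash
python3 -m jog '[{"linear":[0.004,0,0.0005],"rotation":[0,-0.002,0.002],"grip":5},{"linear":[0.004,0,0.0005],"rotation":[0,-0.002,0.002],"grip":5}]' 60; python3 -m jog '[{"linear":[0.004,0,0],"rotation":[0,0,0],"grip":5},{"linear":[0.004,0,0],"rotation":[0,0,0],"grip":5}]' 60; python3 -m jog '[{"linear":[0.003,0,0],"rotation":[0,0,0],"grip":5},{"linear":[0.003,0,0],"rotation":[0,0,0],"grip":5}]' 60; python3 -m jog '[{"linear":[0.003,0,0],"rotation":[0,0,0],"grip":5},{"linear":[0.003,0,0],"rotation":[0,0,0],"grip":5}]' 60; python3 -c "
from h import *
st();cap('scene','s7')
a=cv2.imread('pics/s7.png')[170:270,220:330]
cv2.imwrite('pics/s7c.png',cv2.resize(a,None,fx=6,fy=6,interpolation=2))"
```

```text
time_s: 13.27
eef_pos: [551.1, 74.6, 112.9]
ee_rot: [0.705, 0.043, 0.706, -0.043]
force: [-1.8, -0.9, 1.1]
grip_width: 0.143
time_s: 13.43
eef_pos: [551.0, 74.6, 111.5]
ee_rot: [0.705, 0.043, 0.706, -0.043]
force: [-1.5, -2.2, 0.9]
grip_width: 0.139
time_s: 13.6
eef_pos: [551.0, 74.6, 110.5]
ee_rot: [0.705, 0.043, 0.706, -0.043]
force: [-1.9, -1.6, 1.5]
grip_width: 0.144
time_s: 13.77
eef_pos: [551.0, 74.6, 109.4]
ee_rot: [0.705, 0.043, 0.706, -0.043]
force: [-1.2, -1.7, 0.3]
grip_width: 0.14
13.77 [551.   74.6 109.4] F [-1.2 -1.7  0.3] M [-0.19  0.4  -0.  ] g 12.0 q [-0.08  0.5   1.56  0.    1.08  0.05]
toolx [-0.001  0.    -1.   ] jaw [ 0.993 -0.122 -0.001]
```

View pics/s7c.png

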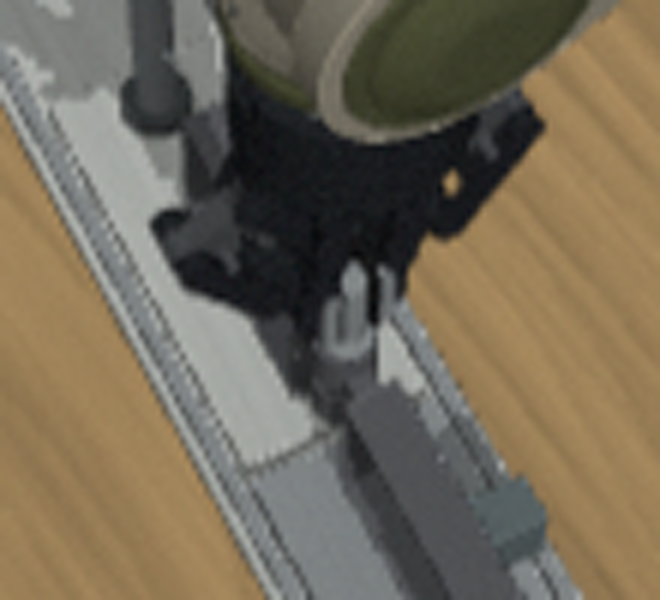

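The collar now covers the knuckle ring at (347,350). I'll press on in sub-millimetre steps until it seats.

```bash
python3 -m jog '[{"linear":[0.003,0,0],"rotation":[0,0,0],"grip":5},{"linear":[0.003,0,0],"rotation":[0,0,0],"grip":5}]' 60; python3 -m jog '[{"linear":[0.003,0,0],"rotation":[0,0,0],"grip":5},{"linear":[0.003,0,0],"rotation":[0,0,0],"grip":5}]' 60; python3 -m jog '[{"linear":[0.003,0,0],"rotation":[0,0,0],"grip":5},{"linear":[0.003,0,0],"rotation":[0,0,0],"grip":5}]' 60
```

```text
time_s: 13.98
eef_pos: [551.1, 74.6, 108.9]
ee_rot: [0.706, 0.043, 0.706, -0.043]
force: [-3.2, -0.7, 4.1]
grip_width: 0.142
time_s: 14.15
eef_pos: [551.1, 74.6, 108.8]
ee_rot: [0.706, 0.043, 0.706, -0.043]
force: [-6.2, -1.3, 9.9]
grip_width: 0.141
time_s: 14.32
eef_pos: [551.1, 74.6, 108.9]
ee_rot: [0.706, 0.043, 0.706, -0.043]
force: [-5.7, -0.9, 10.2]
grip_width: 0.142
```

It seats at TCP z 108.8, exactly as predicted, with about 10 N. Now I'll release and rise.

```bash
python3 -m jog '[{"linear":[0,0,0],"rotation":[0,0,0],"grip":20},{"linear":[0,0,0],"rotation":[0,0,0],"grip":30},{"linear":[0,0,0],"rotation":[0,0,0],"grip":40},{"linear":[0,0,0],"rotation":[0,0,0],"grip":50},{"linear":[-0.02,0,0],"rotation":[0,0,0],"grip":50},{"linear":[-0.08,0,0],"rotation":[0,0,0],"grip":50},{"linear":[-0.18,0,0],"rotation":[0,0,0],"grip":50},{"linear":[-0.3,0,0],"rotation":[0,0,0],"grip":50},{"linear":[-0.4,0,0],"rotation":[0,0,0],"grip":50}]'; python3 -m jog '[{"linear":[0,0.12,-0.06],"rotation":[0,0,0],"grip":50},{"linear":[0,0.24,-0.12],"rotation":[0,0,0],"grip":50},{"linear":[0,0.36,-0.18],"rotation":[0,0,0],"grip":50},{"linear":[0,0.48,-0.24],"rotation":[0,0,0],"grip":50},{"linear":[0,0.6,-0.3],"rotation":[0,0,0],"grip":50},{"linear":[0,0.6,-0.35],"rotation":[0,0,0],"grip":50},{"linear":[0,0.6,-0.35],"rotation":[0,0,0],"grip":50},{"linear":[0,0.6,-0.35],"rotation":[0,0,0],"grip":50}]'; python3 -c "
from h import *
st();cap('scene','s8');cap('top','t8')
a=cv2.imread('pics/s8.png')[140:305,200:330];cv2.imwrite('pics/s8c.png',cv2.resize(a,None,fx=3.6,fy=3.6,interpolation=2))
b=cv2.imread('pics/t8.png')[180:255,180:370];cv2.imwrite('pics/t8c.png',cv2.resize(b,None,fx=4,fy=4,interpolation=2))
ax=np.array([.122,.9925]);ax/=np.linalg.norm(ax);o=np.array([547.7,60.4]);xx=np.array([ax[1],-ax[0]])
for n,f in(('top','t8'),('scene','s8')):
    z=np.load(f'pics/{f}.npz');P=pts(n,z['d']).reshape(-1,3)
    q=(P[:,:2]-o); bx=q@xx;by=q@ax
    for nm,lo,hi,yl,yh,r in(('grip top',131,146,-5,45,20),('post',119,130,-160,-120,20)):
        m=(P[:,2]>lo)&(P[:,2]<hi)&(abs(bx)<r)&(by>yl)&(by<yh)
        if m.sum()==0: print(n,nm,'none');continue
        print(n,nm,m.sum(),'bx',np.round([bx[m].min(),np.median(bx[m]),bx[m].max()],1),'by',np.round([by[m].min(),(by[m].min()+by[m].max())/2,np.median(by[m]),by[m].max()],1),'z',np.round([np.median(P[m,2]),P[m,2].max()],1))
"
```

```text
time_s: 15.07
eef_pos: [551.2, 74.7, 231.4]
ee_rot: [0.706, 0.043, 0.705, -0.043]
force: [0.1, -0.3, -0.2]
grip_width: 0.585
time_s: 15.73
eef_pos: [468.7, 266.3, 231.7]
ee_rot: [0.707, 0.043, 0.705, -0.043]
force: [0.3, 0.1, 0.8]
grip_width: 0.584
15.73 [468.7 266.3 231.7] F [0.3 0.1 0.8] M [-0.03 -0.   -0.02] g 49.9 q [ 0.3   0.34  1.46 -0.    1.34  0.42]
toolx [ 0.002 -0.    -1.   ] jaw [ 0.993 -0.12   0.002]
top grip top 42 bx [-4.1  2.   8.9] by [ 7.4 13.7 13.7 20. ] z [136.4 138.5]
top post 49 bx [-5.   1.9  9.6] by [-148.9 -141.7 -141.1 -134.4] z [123.9 126.7]
scene grip top 42 bx [-3.7  3.4  9.3] by [12.3 17.9 18.3 23.5] z [137.3 140.5]
scene post 43 bx [-4.6  2.3  9.6] by [-145.2 -137.2 -136.6 -129.3] z [123.9 129.7]
```

View pics/s8c.png

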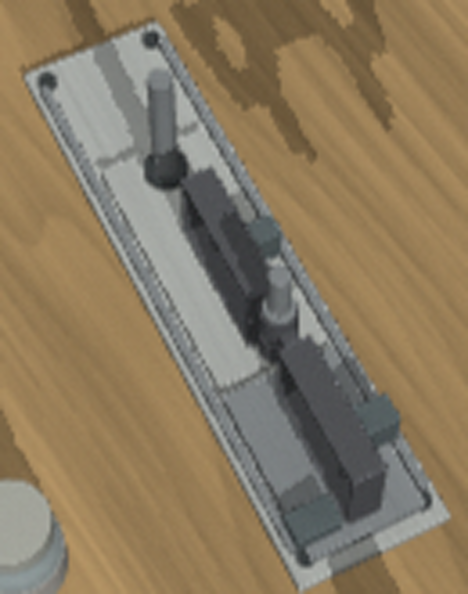

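View pics/t8.png

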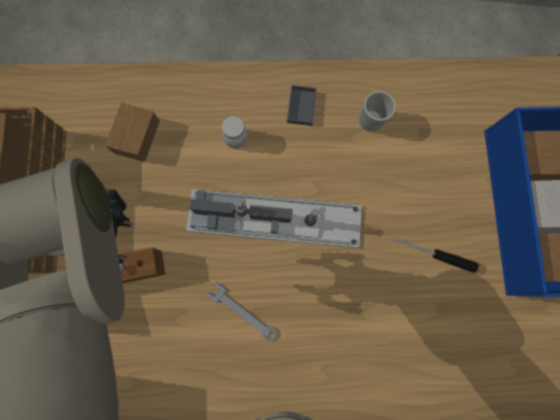

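The pin stands upright in the knuckle at (279,300) in the crop. Its grip top is at z ≈ 137 as expected, and it is released. The driver, at (455,260) in the top view, has not moved, and the gripper is clear of everything.

```bash
python3 -c "
from h import *
print(finish_job())"
```

```text
the job is handed in; nothing more can be done
None
```

The hinge is assembled and I handed the job in at about 16 s of the 51 s allowed.

**Carriage:** I pinched the post and slid it up until I felt the stop, after 36.3 mm, then backed it off about 1 mm. In the last pictures the post is 155 mm from the pin, so the carriage is in line.

**Pin:** I found the shift by sight (about +12 to +15 mm along the bed), took the hinge pin from the rack and lowered it in small steps. The collar seated at the height I had calculated, with about 10 N. I then released the pin.

**Last checks:**
- **Fit:** The pin looks upright and its grip top is at about 137 mm, where 137 mm is expected when it is seated. The arm is clear of everything.
- **Other items:** The screwdriver has not moved. The other two pins were unmoved after I lifted the hinge pin out. In the last top view the arm partly hid the rack, so I did not check them again, but I did not go near them.

**Disagreements:**
- **Cameras:** The two cameras differ by about 4 mm along the bed. I averaged them and corrected using the scene view of the pin next to the knuckle.
- **Spring ball:** I felt almost no rub from it, no more than about 2 N until the collar seated, where 3 to 15 N was described.

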